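Sort the loose lock hardware back into the stock trays

ROBOT

A 7-joint arm with a two-finger parallel gripper is mounted at the origin on the work surface. World frame = base frame: x ahead of the robot, y to its left, z up, the work surface at z = 0. Lengths are in m, angles in rad, forces in N, time in s.
With the tool pointing down it reaches from about 0.4 to 0.9 m from the base axis. Payload 5.6 kg.
Tool frame: the origin (TCP) lies midway between the tips of the shut fingers; the grasp point (between the pads) lies 19 mm behind it; z points along the fingers, y is the line along which they close (so a half turn about z gives the same grasp; the last joint's range is limited). The gripper opens to 92 mm and grips with 3 to 60 N. Pads are 20 mm wide; open, the fingers measure 128 mm over their backs; the gripper's body (75 mm by 189 mm) begins 69 mm behind the grasp point.
Start: joints at [-1.38, 0.468, -0.012, 1.603, 0.006, 1.071, -0.056], TCP at [0.151, 0.632, 0.215] pointing down, gripper open.
Joint ranges: [-2.53, 2.53], [-0.31, 2.02], [-1.57, 1.55], [0.28, 2.44], [-1.29, 4.43], [0.15, 1.84], [-2.92, 2.92]. Speed limits (rad/s): [2.57, 2.57, 3.14, 3.14, 3.14, 3.14, 3.14].

INTERFACE

Orientations are given as a 3x3 rotation matrix whose columns are the frame's x, y, z axes.
In Python, from station import env, effector, solver, viewer, workorder, search_frame, tip_of gives the robot as it stands. Calls block until the motion is done:
- env.reach(position, orientation): joint-space move of the TCP to a pose.
- env.movel(position, frame=None, rate=0.15): straight line of the TCP; frame=None keeps the orientation; rate is the mean speed in m/s.
- env.goto_joints(angles): joint-space move.
- effector.release() and effector.grasp(squeeze=None): open the fingers fully, or close them until they stop; squeeze is the grip in N (None keeps the last).
- env.pause(seconds).
- solver.inverse_kinematics(position, orientation): joint angles nearest the present ones, or None.
- env.sense(): the state.
- viewer.read_camera(name): name is "side" or "top"; returns (picture, depth): 384x512x3 uint8, red, green, blue; 384x512 float32, m along the optical axis (not along the pixel's ray), 0 where there is no reading.
- viewer.camera_info(name): a dict with "intrinsics" (3x3 intrinsics, pixels), "dist_coeffs" ([k1, k2, p1, p2, k3] as OpenCV has them; the pictures are not rectified), "eye" and "rotation" of the camera in the world. Camera axes: x right, y up, looking along -z (the intrinsics and any distortion apply to the point x, -y, -z); pixel columns grow to the right and rows downward; lengths in m; the calibration is good to about 2 mm. A picture is of the moment at which its call begins. camera_info takes no time and is no camera call.
A pose or a line that the arm cannot do raises env.PlanningError and nothing moves.
- workorder.finish_job(): hands the job in; it is judged then, once.
Trained networks look in the newest picture that a camera, given by its name, has taken for a name from the list of things; names that differ only in an ending like _2 or _b are one class to them, and where a whole thing is asked for, a point or a joint stands for the part that bears it (a point fixed in the world has none). Each returns a list of dicts, best first, with "score" (0 to 1); they miss things now and then, are a little off and sometimes report something else, mostly with a low value. They report only what shows in the picture. A call takes as long as a camera call.
- search_frame(camera, name): "at" ([x, y, z] in m, in world coordinates, good to about 4 mm: the middle of the surface that is visible of it).
- tip_of(camera, name): "at" ([x, y, z] in m, in world coordinates, good to about 4 mm: a listed point, or the origin of a listed thing).
The state is a dict: "t": time; "joint_positions": joint angles; "joint_velocities": joint speeds; "tau": joint torques, N m; "ee_pos": TCP position; "tcp_rot": TCP orientation; "wrist_force": force on the tool from outside, world axes, zero at the start; "moment": the same for the moment, N m; "gripper_width": finger opening in m; "grasp_force": force on a finger pad.
Only numpy, scipy, OpenCV 4.12 (cv2) and the standard library are available. Lean on these libraries where they do the work, as an engineer would, in place of code of your own. Each camera call takes 0.05 s, during which the arm holds its last target. There are 200 camera calls.

TASK

Clear the locksmith's bench: put the loose padlock, profile cylinder, mortise cylinder and tubular latch each into the empty front bay of the stock tray that shows a sample of its kind, set down, not dropped, so that it sits flat on the bay's floor, the same way up as it is on the bench. The padlock on the cork mat is a customer's: leave it where it lies.

Things in the scene. Friction and masses are not known exactly. Their poses are not given: they have to be found in the camera images.
- padlock: Loose padlock lying flat on the bare bench (mm): brass body 36 long (x -33 to +3), 40 wide (y), 22 high, and a steel shackle (bar 7, mid-height) on to x = +33. Origin: centre of the underside of the 66 x 40 footprint, z up. 0.22 kg; grip the body at x = -15 across its 40 (y).
- profile_cylinder: Profile (euro) lock cylinder on its side, 65 long (x), 33.5 wide (y), 17 high (mm): round brass barrel, 17 across, along x at the -y side; flat fin, 10 thick, at the +y side; steel cam in the gap at mid-length. Origin: centre of the underside footprint, z up. 0.19 kg. Grip at the origin across y, low: the fin's +y edge face spans only about z = 0 to 10.
- mortise_cylinder: Round brass mortise cylinder standing on its face, 35 high (mm): head flange 35 across and 5 high at the bottom, threaded barrel 29 across from z = 5 to 32, on top a flat steel cam 10 wide, 3 thick, reaching out to x = +17. Origin: centre of the underside, z up. 0.17 kg. Grip the barrel above the flange, closing along y, clear of the cam.
- tubular_latch: Tubular door latch on its side (mm): steel tube 25 across along x from -17 to +27; brass face plate 57 wide (y), 25 high, 3 thick at x = +29; short bolt on to x = +42; narrower tail (18 wide) back to x = -42. Origin: centre of the underside of the 85 x 57 footprint, z up. 0.18 kg, balanced at x = +4: grip the tube there, across its 25 (y).
- tray_padlock: Stock tray for the padlock, told by the padlock sample fixed on its rear ledge. Four alike grey trays, 188 x 122, fixed (mm). Empty front bay 112 x 112 inside, floor at z = 4, walls 5 thick, tops at z = 30. Origin: at bench level under the centre of the bay. x: away from the robot (within 5 degrees of world x), the ledge from x = +61, sample tops up to z = 57; z up.
- tray_profile_cylinder: Stock tray for the profile cylinder, told by the profile cylinder sample fixed on its rear ledge. Four alike grey trays, 188 x 122, fixed (mm). Empty front bay 112 x 112 inside, floor at z = 4, walls 5 thick, tops at z = 30. Origin: at bench level under the centre of the bay. x: away from the robot (within 5 degrees of world x), the ledge from x = +61, sample tops up to z = 57; z up.
- tray_mortise_cylinder: Stock tray for the mortise cylinder, told by the mortise cylinder sample fixed on its rear ledge. Four alike grey trays, 188 x 122, fixed (mm). Empty front bay 112 x 112 inside, floor at z = 4, walls 5 thick, tops at z = 30. Origin: at bench level under the centre of the bay. x: away from the robot (within 5 degrees of world x), the ledge from x = +61, sample tops up to z = 57; z up.
- tray_tubular_latch: Stock tray for the tubular latch, told by the tubular latch sample fixed on its rear ledge. Four alike grey trays, 188 x 122, fixed (mm). Empty front bay 112 x 112 inside, floor at z = 4, walls 5 thick, tops at z = 30. Origin: at bench level under the centre of the bay. x: away from the robot (within 5 degrees of world x), the ledge from x = +61, sample tops up to z = 57; z up.
- customer_padlock: Customer's padlock, to be left alone: the only one lying on the square cork mat (100 x 100 x 4, fixed). Same make (mm): brass body 36 long (x -33 to +3), 40 wide (y), 22 high, and a steel shackle (bar 7, mid-height) on to x = +33. Origin: centre of the underside of the 66 x 40 footprint, z up. 0.22 kg.

How it is judged:
By the outcome, as a careful person would: the job done as asked, in the order asked, and still so for the second after the job is handed in, with the robot touching nothing.
It also fails if it takes over 112 s, if anything falls off the work surface, if the arm or the gripper's body presses on something with over 40 N, if the wrist force passes 120 N, or if a joint passes its speed limit or range.

## Working session

There is one attempt and no reset: what is moved stays moved. The work goes in short steps, each a Python script; the robot and the scene stay as the last script left them, time stands still between calls to the robot, and variables do not carry over. Pictures are saved under pics/ and viewed, at most 14 in all, crops included, and the job is handed in when it is done.

```bash
ls; mkdir -p pics; python3 - <<'E'
from station import *
import cv2,numpy as np
for c in("top","side"):
    p,d=viewer.read_camera(c); cv2.imwrite(f"pics/{c}0.png",cv2.resize(p[...,::-1],(800,600),interpolation=cv2.INTER_CUBIC))
    np.savez(f"{c}0.npz",p=p,d=d)
    i=viewer.camera_info(c); print(c,i)
    for n in"padlock profile_cylinder mortise_cylinder tubular_latch tray_padlock tray_profile_cylinder tray_mortise_cylinder tray_tubular_latch customer_padlock".split():
        print(n,[[round(r["score"],2)]+np.round(r["at"],3).tolist() for r in tip_of(c,n)], '|',[[round(r["score"],2)]+np.round(r["at"],3).tolist() for r in search_frame(c,n)])
E
```

```text
pics
top {'intrinsics': array([[374.10600219,   0.        , 248.6408396 ],
       [  0.        , 374.10600219, 195.05073858],
       [  0.        ,   0.        ,   1.        ]]), 'dist_coeffs': array([-0.06333902,  0.        ,  0.        ,  0.        ,  0.        ]), 'eye': array([ 0.43476532, -0.01532534,  1.0401325 ]), 'rotation': array([[-0.02003389,  0.9952614 , -0.09514933],
       [-0.99964724, -0.02159966, -0.01545448],
       [-0.01743644,  0.09480616,  0.99534304]])}
padlock [[0.7, 0.454, -0.351, 0.003]] | [[0.59, 0.453, -0.358, 0.026]]
profile_cylinder [[0.76, 0.429, 0.352, 0.0]] | [[0.67, 0.432, 0.346, 0.013]]
mortise_cylinder [[0.7, 0.452, -0.352, 0.001], [0.42, 0.476, 0.005, 0.0]] | [[0.62, 0.476, 0.002, 0.03]]
tubular_latch [[0.8, 0.469, 0.187, 0.003]] | [[0.69, 0.466, 0.186, 0.024]]
tray_padlock [[0.73, 0.651, 0.244, 0.0]] | [[0.87, 0.682, 0.244, 0.014], [0.39, 0.453, -0.361, 0.023]]
tray_profile_cylinder [[0.71, 0.628, 0.072, -0.001]] | [[0.88, 0.658, 0.076, 0.002], [0.3, 0.661, -0.232, 0.005]]
tray_mortise_cylinder [[0.94, 0.629, -0.235, -0.001]] | []
tray_tubular_la
[... 611 characters left out ...]
70897293]])}
padlock [[0.6, 0.455, -0.356, -0.001]] | []
profile_cylinder [[0.96, 0.433, 0.349, 0.006]] | [[0.57, 0.429, 0.349, 0.016]]
mortise_cylinder [] | [[0.68, 0.481, 0.013, 0.024]]
tubular_latch [[0.59, 0.467, 0.191, 0.002]] | [[0.74, 0.462, 0.194, 0.019]]
tray_padlock [[0.82, 0.652, 0.239, -0.001]] | [[0.85, 0.679, 0.245, 0.014]]
tray_profile_cylinder [[0.77, 0.63, 0.078, -0.0]] | [[0.63, 0.659, 0.082, 0.013]]
tray_mortise_cylinder [[0.71, 0.629, -0.232, 0.003]] | [[0.66, 0.662, -0.222, 0.017]]
tray_tubular_latch [[0.71, 0.654, -0.073, 0.002]] | [[0.95, 0.683, -0.068, 0.015], [0.28, 0.681, 0.246, 0.015]]
customer_padlock [] | [[0.53, 0.444, -0.193, 0.022], [0.32, 0.68, 0.245, 0.015]]
```

View pics/top0.png

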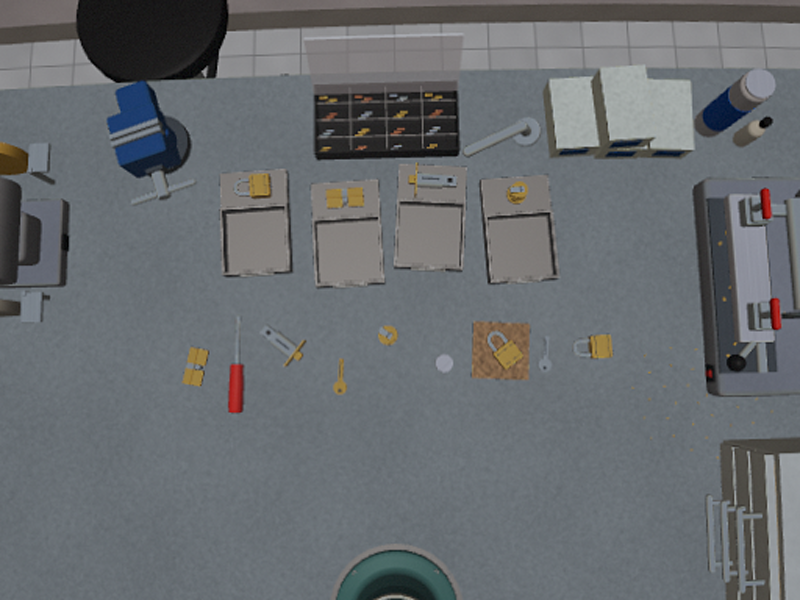

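View pics/side0.png

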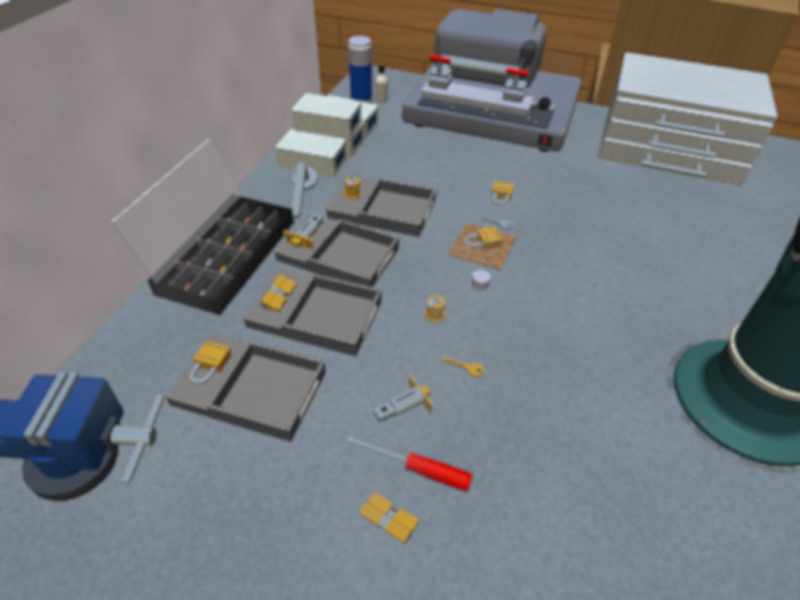

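The loose padlock is at (598,346) with its shackle to the left. The customer's is on the mat at (505,348). The profile cylinder is at (196,367), the latch at (283,344) with its plate lower right, and the mortise cylinder at (388,335). From left to right the trays are padlock, profile, latch and mortise, which agrees with the networks. Next I fit the poses from the depth in both views.

```bash
cat > geo.py <<'E'
import numpy as np,cv2
from station import viewer
def cloud(c,p,d):
    i=viewer.camera_info(c);h,w=d.shape
    u,v=np.meshgrid(np.arange(w),np.arange(h))
    n=cv2.undistortPoints(np.stack([u,v],-1).reshape(-1,1,2).astype(float),i["intrinsics"],i["dist_coeffs"]).reshape(h,w,2)
    P=np.stack([n[...,0]*d,-n[...,1]*d,-d],-1)@i["rotation"].T+i["eye"]
    P[d<=0]=np.nan
    return P
def project(c,X):
    i=viewer.camera_info(c);q=(np.asarray(X)-i["eye"])@i["rotation"];q=q*[1,-1,-1]
    return cv2.projectPoints(q.reshape(-1,1,3),np.zeros(3),np.zeros(3),i["intrinsics"],i["dist_coeffs"])[0].reshape(-1,2)
E
python3 - <<'E'
from geo import *
O=dict(padlock=(.454,-.353),profile=(.43,.35),mortise=(.478,.004),latch=(.467,.188),cust=(.447,-.193))
T=dict(tp=(.651,.242),tpr=(.629,.075),tm=(.629,-.233),tl=(.655,-.073))
for c in("top","side"):
    z=np.load(c+"0.npz");P=cloud(c,z["p"],z["d"])
    tiles=[]
    for n,(x,y) in {**O,**T}.items():
        Q=P.reshape(-1,3);r=np.hypot(Q[:,0]-x,Q[:,1]-y)
        m=r<.055;zz=Q[m,2]
        if n in T:
            k=r<.035;print(c,n,"floor %.4f sd %.4f"%(np.nanmedian(Q[k,2]),np.nanstd(Q[k,2])));continue
        bg=np.nanpercentile(zz,30);o=Q[m&(Q[:,2]>bg+.005)]
        R=cv2.minAreaRect((o[:,:2]*1000).astype(np.float32))
        print(c,n,"bg %.4f sd %.4f top %.4f n%d"%(bg,np.nanstd(zz[zz<bg+.003]),np.percentile(o[:,2],95),len(o)),"mean",o.mean(0).round(4),"rect",np.round(R[0],1),np.round(R[1],1),round(R[2],1))
        a,b=project(c,[[x,y,.01]])[0].astype(int);s=24
        tiles.append(cv2.resize(z["p"][b-s:b+s,a-s:a+s,::-1],(260,260),interpolation=cv2.INTER_CUBIC))
    tiles.append(np.zeros_like(tiles[0]))
    cv2.imwrite(f"pics/{c}_tiles.png",np.vstack([np.hstack(tiles[:3]),np.hstack(tiles[3:])]))
E
```

```text
top padlock bg 0.0003 sd 0.0016 top 0.0251 n288 mean [ 0.4531 -0.3586  0.0197] rect [ 456. -355.] [91.9 64.4] 45.3
top profile bg -0.0006 sd 0.0017 top 0.0178 n294 mean [0.4321 0.3466 0.0126] rect [435.1 351.8] [76.1 82.5] 41.3
top mortise bg -0.0006 sd 0.0016 top 0.0373 n119 mean [0.4803 0.0038 0.0288] rect [498.3   4.1] [89.3 66.8] 80.7
top latch bg -0.0005 sd 0.0016 top 0.0265 n259 mean [0.468  0.1876 0.0204] rect [466.5 193. ] [95.2 69.1] 89.5
top cust bg 0.0036 sd 0.0019 top 0.0291 n283 mean [ 0.4484 -0.1988  0.0233] rect [ 443.  -200.3] [76.4 87.6] 83.2
top tp floor 0.0041 sd 0.0019
top tpr floor 0.0044 sd 0.0019
top tm floor 0.0047 sd 0.0019
top tl floor 0.0046 sd 0.0017
side padlock bg -0.0001 sd 0.0013 top 0.0236 n161 mean [ 0.4497 -0.3527  0.0177] rect [ 449.7 -351.9] [39.5 68.2] 2.1
side profile bg 0.0002 sd 0.0012 top 0.0181 n581 mean [0.4299 0.3512 0.0134] rect [430.3 349. ] [34.1 65.1] 78.3
side mortise bg -0.0003 sd 0.0011 top 0.0359 n178 mean [0.4781 0.0122 0.0238] rect [480.5   6.8] [30.5 31.5] 30.5
side latch bg -0.0002 sd 0.0011 top 0.0257 n471 mean [0.4661 0.1941 0.0194] rect [462.4 197. ] [83.3 54.1] 66.9
side cust bg 0.0036 sd 0.0016 top 0.0274 n224 mean [ 0.445  -0.1923  0.0213] rect [ 452.4 -193.3] [66.5 43.2] 32.9
side tp floor 0.0041 sd 0.0011
side tpr floor 0.0041 sd 0.0012
side tm floor 0.0041 sd 0.0012
side tl floor 0.0042 sd 0.0012
```

View pics/top_tiles.png

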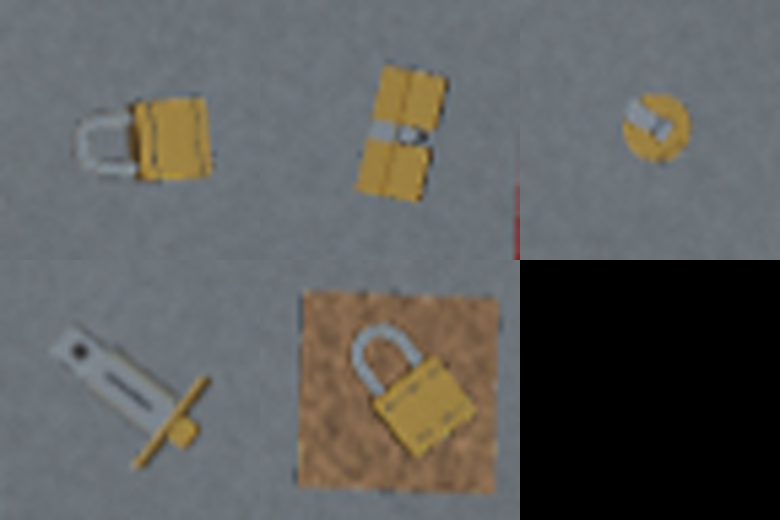

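View pics/side_tiles.png

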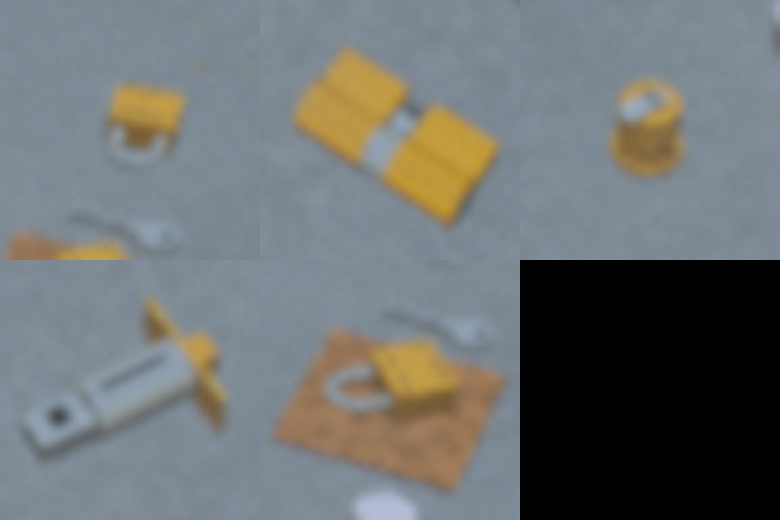

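Depth agrees with the text: bench 0, bay floors about 4 mm, mat about 4 mm, and top heights 22/17/36/25 mm. Next I fit signed-distance models of each thing to both clouds.

```bash
cat > fit.py <<'E'
from geo import *
from scipy.optimize import minimize
def box(q,lo,hi):
    lo,hi=np.array(lo)*1.,np.array(hi)*1.;d=np.abs(q-(lo+hi)/2)-(hi-lo)/2
    return np.linalg.norm(np.maximum(d,0),axis=1)+np.minimum(d.max(1),0)
def cyl(q,ax,c,r,lo,hi):  # mm, axis index, centre on the other axes
    o=[k for k in range(3) if k!=ax]
    d=np.c_[np.hypot(q[:,o[0]]-c[0],q[:,o[1]]-c[1])-r,np.abs(q[:,ax]-(lo+hi)/2)-(hi-lo)/2]
    return np.linalg.norm(np.maximum(d,0),axis=1)+np.minimum(d.max(1),0)
def U(*a): return np.min(a,axis=0)
def arc(q,x0,r,w):   # shackle: legs at y=+-r, half ring about (x0,0), bar w at z=11
    px=np.where(q[:,0]>x0,np.abs(np.hypot(q[:,0]-x0,q[:,1])-r),np.abs(np.abs(q[:,1])-r))
    return np.hypot(px,q[:,2]-11)-w/2+np.maximum(0,-q[:,0])
M=dict(
 padlock=lambda q:U(box(q,(-33,-20,0),(3,20,22)),arc(q,33-16,12.5,7)),
 profile_cylinder=lambda q:U(np.maximum(U(cyl(q,0,(-8.25,8.5),8.5,-32.5,32.5),box(q,(-32.5,-8,0),(32.5,16.75,10))),5-np.abs(q[:,0])),box(q,(-4,-16,1),(4,4,16))),
 mortise_cylinder=lambda q:U(cyl(q,2,(0,0),17.5,0,5),cyl(q,2,(0,0),14.5,5,32),box(q,(-5,-5,32),(17,5,35))),
 tubular_latch=lambda q:U(cyl(q,0,(0,12.5),12.5,-17,27),box(q,(27.5,-28.5,0),(30.5,28.5,25)),box(q,(30,-7,5),(42,7,20)),box(q,(-42,-9,6),(-17,9,19))),
 tray=lambda q:np.minimum(box(q,(-61,-61,0),(61,61,4)),np.maximum(box(q,(-61,-61,0),(127,61,30)),-box(q,(-56,-56,-9),(56,56,99)))))
M["customer_padlock"]=M["padlock"]
def fit(name,clouds,p0,yaws,r,zb=0):
    m=M["tray" if "tray" in name else name]
    Q=np.vstack([P.reshape(-1,3) for P in clouds]);Q=Q[np.hypot(Q[:,0]-p0[0],Q[:,1]-p0[1])<r]*1000
    def cost(p):
        c,s=np.cos(p[2]/57.3),np.sin(p[2]/57.3);d=Q-[p[0],p[1],zb]
        q=np.c_[c*d[:,0]+s*d[:,1],-s*d[:,0]+c*d[:,1],d[:,2]]
        if "tray" in name:q=q[q[:,0]<58]
        f=np.minimum(np.abs(np.minimum(m(q),np.abs(q[:,2])+(0 if zb==0 else 0)) if True else 0),4)
        f=np.minimum(np.abs(np.where(m(q)<0,m(q),np.minimum(m(q),np.abs(q[:,2])))),4)
        return (f**2).mean()
    return min((minimize(cost,[p0[0]*1e3,p0[1]*1e3,y],method="Nelder-Mead",options=dict(initial_simplex=np.array([[p0[0]*1e3+a,p0[1]*1e3+b,y+c] for a,b,c in((0,0,0),(6,0,0),(0,6,0),(0,0,15 if "tray" not in name else 4))]),xatol=.02,fatol=1e-4)) for y in yaws),key=lambda o:o.fun)
E
cat > meas.py <<'E'
from fit import *
import sys
P0=dict(padlock=(.453,-.353),profile_cylinder=(.431,.350),mortise_cylinder=(.478,.004),tubular_latch=(.467,.189),customer_padlock=(.449,-.191),tray_padlock=(.651,.242),tray_profile_cylinder=(.629,.075),tray_mortise_cylinder=(.629,-.233),tray_tubular_latch=(.655,-.073))
C={c:(lambda z:cloud(c,z["p"],z["d"]))(np.load(c+"0.npz")) for c in("top","side")}
for n,p in P0.items():
    for k in(("top",),("side",),("top","side")):
        zb=4 if n[0]=="c" else 0
        o=fit(n,[C[c] for c in k],p,[0] if "tray" in n else range(-180,180,30),.085 if "tray" in n else .045 if zb else .06,zb)
        print(n,k,o.x.round(1),round(o.fun,3))
E
python3 meas.py
```

```text
padlock ('top',) [ 451.6 -353.1   91.2] 3.658
padlock ('side',) [ 450.2 -352.1   93.3] 1.633
padlock ('top', 'side') [ 451.2 -352.4   92.1] 3.046
profile_cylinder ('top',) [ 432.7  347.5 -193.7] 3.308
profile_cylinder ('side',) [ 430.9  348.1 -191.9] 1.986
profile_cylinder ('top', 'side') [ 430.6  348.  -192.5] 2.403
mortise_cylinder ('top',) [479.8   2.7  59.1] 3.168
mortise_cylinder ('side',) [479.7   5.5  61. ] 1.245
mortise_cylinder ('top', 'side') [479.7   5.2  61.9] 2.295
tubular_latch ('top',) [ 469.8  190.2 -128.3] 3.147
tubular_latch ('side',) [ 469.4  192.2 -128.7] 1.205
tubular_latch ('top', 'side') [ 469.6  191.9 -128.4] 2.051
customer_padlock ('top',) [ 455.  -195.6   37.5] 3.141
customer_padlock ('side',) [ 452.6 -194.1   35.6] 1.444
customer_padlock ('top', 'side') [ 453.2 -194.5   35.3] 2.584
tray_padlock ('top',) [653.7 236.5   2.8] 2.41
tray_padlock ('side',) [653.9 238.1   2.6] 1.059
tray_padlock ('top', 'side') [653.9 237.8   2.6] 1.649
tray_profile_cylinder ('top',) [629.5  71.3   2.3] 2.637
tray_profile_cylinder ('side',) [629.5  72.2   2.3] 1.391
tray_profile_cylinder ('top', 'side') [629.5  72.1   2.3] 2.002
tray_mortise_cylinder ('top',) [ 630.3 -234.7    3.1] 2.902
tray_mortise_cylinder ('side',) [ 629.8 -232.2    3.1] 1.506
tray_mortise_cylinder ('top', 'side') [ 630.  -232.4    3.2] 2.504
tray_tubular_latch ('top',) [655.4 -73.5  -4. ] 2.756
tray_tubular_latch ('side',) [655.1 -72.4  -4.2] 1.304
tray_tubular_latch ('top', 'side') [655.4 -72.5  -4.2] 2.172
```

```bash
python3 - <<'E'
from fit import *
C={c:(lambda z:(cloud(c,z["p"],z["d"]),z["p"].astype(int)))(np.load(c+"0.npz")) for c in("top","side")}
for c,(P,I) in C.items():
    red=(I[...,0]>120)&(I[...,1]<60)&(I[...,2]<70)
    Q=P[red];Q=Q[(np.abs(Q[:,0]-.42)<.15)&(np.abs(Q[:,1]-.27)<.08)&(Q[:,2]>.004)]
    print(c,len(Q),"x,y,z 2-98%",np.nanpercentile(Q,[2,98],axis=0).round(3).tolist())
    for x in(.37,.39,.41,.43,.45):
        k=Q[np.abs(Q[:,0]-x)<.01];print(x,k[:,1].max().round(3) if len(k) else None,k[:,2].max().round(3) if len(k) else None)
    Q=P.reshape(-1,3);q=(Q-[.4315,.348,0])*1000;a=np.radians(167.3);cx,sx=np.cos(a),np.sin(a)
    l=np.c_[cx*q[:,0]+sx*q[:,1],-sx*q[:,0]+cx*q[:,1],q[:,2]]
    for lo in(-14,-9,-4,1,6,11):
        k=(np.abs(np.abs(l[:,0])-17)<9)&(np.abs(l[:,1]-lo-1.5)<2.5);print("prof y",lo+1.5,np.nanmedian(l[k,2]).round(1))
    for n,p,y in(("profile_cylinder",(.4315,.348),167),("profile_cylinder",(.4315,.348),-13)):
        o=fit(n,[P],p,[y],.06);print(o.x.round(1),o.fun.round(3))
# tall things near arm path
P=C["top"][0].reshape(-1,3);
for y in np.arange(-.5,.6,.1):
    k=(np.abs(P[:,1]-y)<.05)&(P[:,0]>.3)&(P[:,0]<.85);print(round(y,1),"maxz",np.nanpercentile(P[k,2],99.8).round(3))
E
```

```text
top 212 x,y,z 2-98% [[0.353, 0.263, 0.019], [0.431, 0.282, 0.028]]
0.37 0.285 0.029
0.39 0.281 0.03
0.41 0.282 0.027
0.43 0.278 0.028
0.45 None None
prof y -12.5 15.5
prof y -7.5 16.1
prof y -2.5 13.8
prof y 2.5 11.8
prof y 7.5 10.8
prof y 12.5 11.3
[432.7 347.5 166.3] 3.341
[436.4 355.  -29.4] 4.363
side 460 x,y,z 2-98% [[0.353, 0.267, 0.015], [0.429, 0.287, 0.027]]
0.37 0.288 0.027
0.39 0.288 0.028
0.41 0.286 0.027
0.43 0.285 0.026
0.45 None None
prof y -12.5 15.9
prof y -7.5 17.3
prof y -2.5 15.0
prof y 2.5 12.7
prof y 7.5 11.2
prof y 12.5 10.2
[430.9 348.1 168.1] 1.968
[433.4 363.3 -11.5] 2.74
-0.5 maxz 0.135
-0.4 maxz 0.104
-0.3 maxz 0.054
-0.2 maxz 0.062
-0.1 maxz 0.049
-0.0 maxz 0.042
0.1 maxz 0.041
0.2 maxz 0.047
0.3 maxz 0.079
0.4 maxz 0.14
0.5 maxz 0.136
```

```bash
cat > job.py <<'E'
import numpy as np
from station import env,effector,solver
# object: x,y,yaw(deg), grip offset (local x, shift local y), tip z, width ; tray x,y,yaw
J=dict(padlock=(450.9,-352.6,92.2,-15,0,3,40,(653.8,237.3,2.7)),
 profile_cylinder=(431.5,348,167.3,0,-16,2,33.5,(629.5,71.8,2.3)),
 mortise_cylinder=(479.7,4.3,60.5,0,0,8,29,(630,-233.3,3.1)),
 tubular_latch=(469.6,191.3,-128.4,4,0,3,25,(655.3,-73,-4.1)))
HI=.19
def rot(a):
    y=np.array([np.cos(a),np.sin(a),0]);z=np.array([0,0,-1.]);return np.c_[np.cross(y,z),y,z]
def best(xy,angs):
    q0=np.array(env.sense()["joint_positions"]);c=[]
    for a in angs:
        q=solver.inverse_kinematics(np.r_[xy,HI],rot(a))
        if q is not None and abs(q[6])<2.7:c.append((np.abs(np.array(q)-q0).max(),a))
    return rot(min(c)[1])
def pick(n):
    x,y,w,gx,gy,tz,wd,T=J[n];w=np.radians(w)
    xy=np.array([x+gx*np.cos(w)-gy*np.sin(w),y+gx*np.sin(w)+gy*np.cos(w)])/1e3
    R=best(xy,[w+np.pi/2,w-np.pi/2]);effector.release()
    env.reach(np.r_[xy,HI],R);env.movel(np.r_[xy,tz/1e3],rate=.12)
    effector.grasp(squeeze=25);s=env.sense();f0=s["wrist_force"][2]
    env.movel(np.r_[xy,HI],rate=.12);e=env.sense()
    print(n,"t %.1f width %.1f (want %.1f) grip %.0f dFz %.2f"%(e["t"],e["gripper_width"]*1e3,wd,e["grasp_force"],e["wrist_force"][2]-f0),np.round(s["wrist_force"],1))
    return abs(e["gripper_width"]*1e3-wd)<3
def place(n):
    x,y,w=J[n][7];tz=J[n][5];xy=np.array([x,y])/1e3;w=np.radians(w)
    R=best(xy,[w+np.pi/4*k for k in(1,3,5,7)])
    env.reach(np.r_[xy,HI],R);env.movel(np.r_[xy,(tz+9)/1e3],rate=.12)
    f0=np.array(env.sense()["wrist_force"]);env.movel(np.r_[xy,(tz+4.3)/1e3],rate=.02)
    s=env.sense();effector.release();env.pause(.2);r=env.sense()
    env.movel(np.r_[xy,HI],rate=.12)
    print(n,"placed t %.1f"%env.sense()["t"],"dF down",np.round(np.array(s["wrist_force"])-f0,1),"after release",np.round(r["wrist_force"],1),"z",round(s["ee_pos"][2]*1e3,1))
E
python3 -c "
from job import *
print(pick('padlock'),env.sense()['joint_positions'])"
```

```text
padlock t 10.0 width 40.0 (want 40.0) grip 25 dFz -2.73 [-0.1  0.9  1.1]
True [-0.13344532  0.5597076   1.04432891  1.84538361 -0.55228186  1.06364304
  1.16598939]
```

```bash
python3 - <<'E'
from job import *
import cv2
from station import *
place('padlock')
pick('profile_cylinder')
p,d=viewer.read_camera("side");cv2.imwrite("pics/s1.png",cv2.resize(p[...,::-1],(800,600),interpolation=cv2.INTER_CUBIC))
E
```

```text
padlock placed t 17.1 dF down [0.3 0.3 0.4] after release [ 0.3 -1.1  0.8] z 7.2
profile_cylinder t 22.6 width 32.2 (want 33.5) grip 25 dFz -3.57 [-0.1 -2.2  2.5]
```

View pics/s1.png

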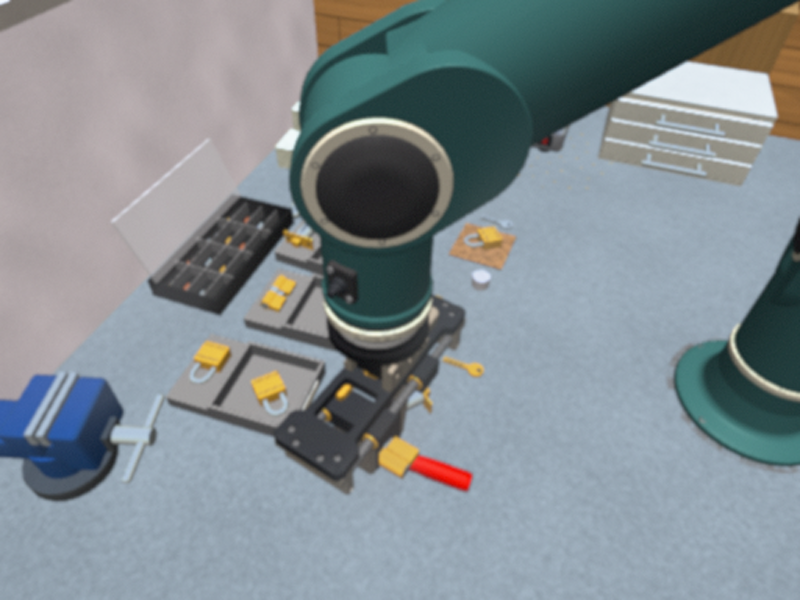

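The padlock lies flat in its bay at (268,392), and the profile cylinder is held at (400,455). The width is 1.3 mm under nominal, so I check for a roll before placing.

```bash
python3 - <<'E'
from job import *
import cv2
from station import *
from geo import *
effector
s=env.sense();tc=np.array(s["ee_pos"]);R=np.array(s["tcp_rot"]);print(tc,s["gripper_width"],R[:,1],s["moment"])
tiles=[]
for c in("side","top"):
    p,d=viewer.read_camera(c);P=cloud(c,p,d).reshape(-1,3);l=(P-tc)@R*1000  # x along item, y closing, z down
    l=l[(np.abs(l[:,0])>13)&(np.abs(l[:,0])<32)&(np.abs(l[:,1])<18)&(l[:,2]>-25)&(l[:,2]<6)]
    for sgn in(1,-1):
        k0=l[l[:,0]*sgn>0]
        for y in range(-16,17,4):
            k=k0[np.abs(k0[:,1]-y)<2]
            if len(k)>3:print(c,sgn,"y",y,"height over tip",-np.percentile(k[:,2],[15,50]).round(1),len(k))
    a,b=project(c,[tc])[0].astype(int);t=24
    tiles.append(cv2.resize(p[b-t:b+t,a-t:a+t,::-1],(400,400),interpolation=cv2.INTER_CUBIC))
cv2.imwrite("pics/s2.png",np.hstack(tiles))
E
```

```text
[0.43474894 0.36330335 0.18934324] 0.03210375932270997 [ 0.21993349  0.97551408 -0.00124033] [-0.02194719  0.00409753  0.01075964]
side 1 y -16 height over tip [8.5 7.8] 14
side 1 y -12 height over tip [9.4 8.5] 28
side 1 y -8 height over tip [10.2  9. ] 26
side 1 y -4 height over tip [10.2  9.5] 33
side 1 y 0 height over tip [11.3 10.4] 21
side 1 y 4 height over tip [14.3 13.4] 22
side 1 y 8 height over tip [15.8 14.9] 37
side 1 y 12 height over tip [15.3 14.6] 38
side 1 y 16 height over tip [12.5 10.3] 58
top 1 y -12 height over tip [10.2  8.7] 4
top -1 y -16 height over tip [8.9 6.5] 10
top -1 y -12 height over tip [9.8 8.6] 7
top -1 y 0 height over tip [11.7 10.5] 4
top -1 y 4 height over tip [14.  13.3] 4
top -1 y 12 height over tip [14.6 12.4] 4
```

View pics/s2.png

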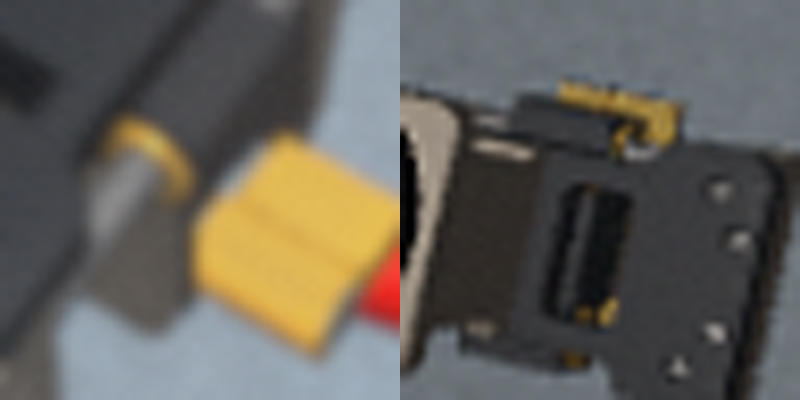

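The profile heights match those on the bench, so it isn't rolled. Placing it and carrying on.

```bash
python3 - <<'E'
from job import *
place('profile_cylinder')
if pick('mortise_cylinder'):
    place('mortise_cylinder')
    pick('tubular_latch')
E
```

```text
profile_cylinder placed t 29.0 dF down [-0.5  0.1  0.1] after release [ 0.8  0.3 -0.8] z 6.3
mortise_cylinder t 34.5 width 28.3 (want 29.0) grip 25 dFz -0.69 [ 0.1  0.3 -0.8]
mortise_cylinder placed t 40.4 dF down [-0.8 -1.   1.5] after release [ 0.2  0.4 -0. ] z 12.2
tubular_latch t 46.7 width 24.6 (want 25.0) grip 25 dFz -2.11 [-0.1  0.3  1. ]
```

```bash
python3 - <<'E'
from job import *
import cv2
from station import *
from fit import *
place('tubular_latch')
env.reach([.15,.632,.25],rot(np.pi/2+1.38-1.38))
C=[]
for c in("top","side"):
    p,d=viewer.read_camera(c);C.append(cloud(c,p,d));cv2.imwrite(f"pics/{c}9.png",cv2.resize(p[...,::-1],(800,600),interpolation=cv2.INTER_CUBIC))
for n in J:
    t=J[n][7]
    for k in(0,1):
        o=fit(n,[C[k]],(t[0]/1e3,t[1]/1e3),range(-180,180,30),.048,4);print(n,k,(o.x-[*t]).round(1),o.fun.round(2))
for k in(0,1):o=fit("customer_padlock",[C[k]],(.453,-.1945),[35],.045,4);print("cust",o.x.round(1))
print(env.sense()["t"])
E
```

```text
tubular_latch placed t 52.9 dF down [-0.9 -0.1 -0.2] after release [-0.  -0.   0.1] z 7.2
padlock 0 [-10.6   8.8 138.4] 3.12
padlock 1 [-10.1  10.4 135.8] 1.2
profile_cylinder 0 [-2.20e+00 -1.00e-01 -2.25e+02] 3.47
profile_cylinder 1 [  -1.5    1.2 -225.2] 1.41
mortise_cylinder 0 [ 0.1 -0.6 43.2] 3.3
mortise_cylinder 1 [ 0.4  0.7 48.3] 1.7
tubular_latch 0 [   2.4    1.6 -134.9] 3.33
tubular_latch 1 [   2.8    3.4 -135.9] 1.64
cust [ 454.1 -195.9   34.3]
cust [ 452.6 -193.7   36.6]
56.0833
```

View pics/top9.png

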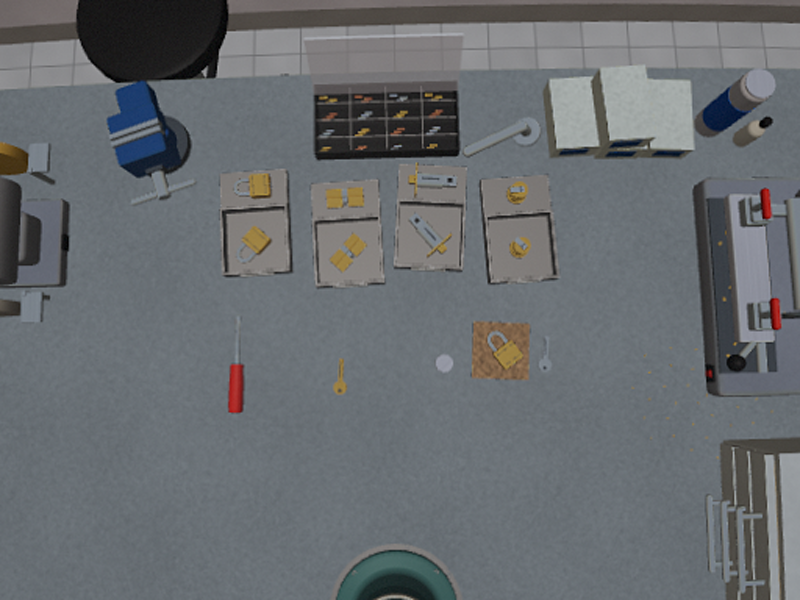

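View pics/side9.png

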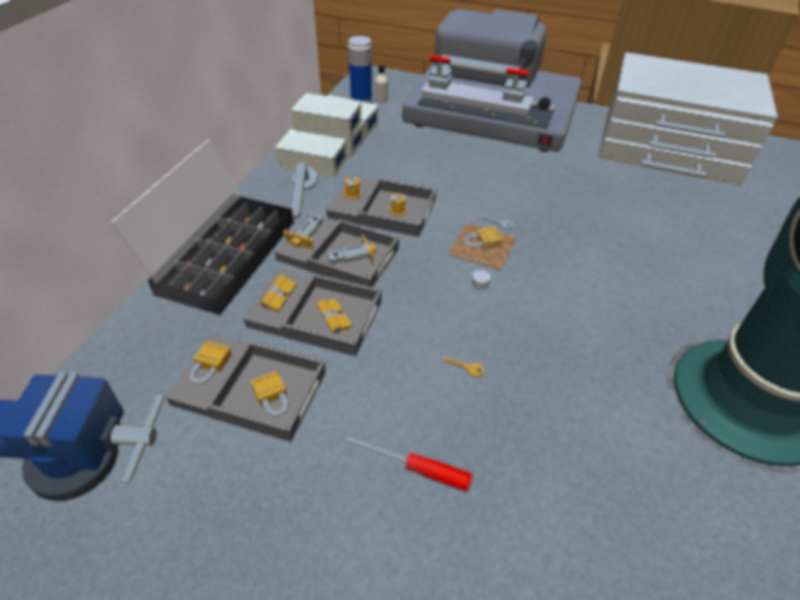

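All four lie flat in the bays with their matching samples: (255,243), (348,253), (430,233) and (520,247) in the top view. The customer's padlock at (505,348) and the tools have not moved.

```bash
python3 -c "
from station import workorder
print(workorder.finish_job())"
```

```text
the job is handed in; nothing more can be done
None
```

The padlock, profile cylinder, mortise cylinder and tubular latch each lie flat in their matching bay, the customer's padlock is where it was, and the job was handed in at about 56 s (no verdict was returned).

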